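# Fit the last cup nest on the rotary filler

## Task

The last cup nest has still to go on the cup filler's round dial, and its bare station, the one with two naked pins, stands under the filling head. Push the dial round by one station, clockwise seen from above and no further, so that it settles in its next detent with the bare station out in the open; then lower the loose nest over the two pins, without dropping or forcing it, until it rests flush on the dial, and let go. Leave the other things on the bench where they are.

Things in the scene. Friction and masses are not known exactly. Their poses are not given: they have to be found in the camera images.
- filler: bench-top cup filler, bolted down, place and yaw vary. Origin on the bench under the dial's axis, z up. White drum 270 across carries the dial. Beside it towards the filler's -y a foot (200 x 170, 60 high, centre 205 from the axis) carries a steel column at x 70, y -235 (top 390 above the bench) and a hopper at x -5, y -212 (120 across, from 280 to 425 high)
- nozzle (a point): tip of the filling head's nozzle, 164 above the bench, over the dial 110 from its axis towards the filler's -y; fixed. The head above it is a vertical steel cylinder 48 across, from 194 to 350 above the bench
- dial_centre (a point): centre of the dial's upper face, on its axis, 100 above the bench; turns with the dial. The dial is an aluminium disc 316 across. Six stations lie 110 from the axis, 60 degrees apart: five carry fixed nests just like the loose one, long side along the rim, one is bare. The hub is 52 across, 22 high
- dial (a joint): turn of the dial, rad, growing clockwise seen from above. A sprung detent holds it at each sixth of a turn (0, 1.047, 2.094 ...). It starts within 0.03 of 0 and cannot go back below -0.06. Pushing it takes up to about 5 N at a peg; once well past half a step (0.6) the detent carries it on by itself, within 2 s, and it rests within 0.02 of the next stop
- bare_station (a point): centre of the bare station on the dial's upper face; turns with the dial; z up. Two steel pins 8 across stand 32 either side of it along its x axis (which runs along the dial's rim), 16 high, tips tapered over the last 5. At the start it is under the filling head
- load_place (a point): fixed point on the filler, level with the dial's upper face, where the centre of the bare station must come to stand; one station clockwise from the head
- front_peg (a point): top centre of the push peg on the robot's side of the dial (at the start on the filler's -x side of the axis); turns with the dial and stays clear of the head through the step. Six such upright black pegs, 16 across and 70 high (so 25 taller than the nests), stand midway between the stations, 145 from the axis
- nest: the loose cup nest: white plate 84 (its x) x 60 (its y) x 8 thick with two 9.5 through holes 32 either side of the centre along x; on it a square socket 46 x 46, sides parallel to the plate's, rising to 45 above the underside, with a 38 bore. About 0.1 kg. Origin at the centre of the underside, z up; lies on the bench; either way round fits
- cup_stack: stack of clear 30 ml cups, 40 across, 74 tall, standing; origin under its centre
- dosing_disc: flat steel ring lying down, 72 across, 10 thick, 18 hole; origin under its centre
- jar: white jar, 64 across, 110 tall; origin under its centre
- screwdriver: screwdriver lying down, 160 long along its own x, grey handle 26 thick; origin under its middle
- scoop: steel spoon lying down, 170 long along its own x, 52 wide bowl, 20 high; origin under its middle
- weight: 500 g steel balance weight, 38 across, 62 tall; origin under its centre
There are look-alikes about, which are no part of the job. What is shaped like the nest but blue is not meant.

How it is judged:
By the outcome, as a careful person would: the job done as asked, in the order asked, and still so for the second after the job is handed in, with the robot touching nothing.
It also fails if it takes over 64 s, if anything falls off the work surface, if the arm or the gripper's body presses on something with over 40 N, if the wrist force passes 120 N, or if a joint passes its speed limit or range.

## Robot

A 6-joint arm with a two-finger parallel gripper is mounted at the origin on the work surface. World frame = base frame: x ahead of the robot, y to its left, z up, the work surface at z = 0. Lengths are in m, angles in rad, forces in N, time in s.
With the tool pointing down it reaches from about 0.375 to 0.975 m from the base axis. Payload 3.8 kg.
Tool frame: the origin (TCP) lies midway between the tips of the shut fingers; the grasp point (between the pads) lies 19 mm behind it; z points along the fingers, y is the line along which they close (so a half turn about z gives the same grasp; the last joint's range is limited). The gripper opens to 88 mm and grips with 3 to 60 N. Pads are 18 mm wide; open, the fingers measure 123 mm over their backs; the gripper's body (75 mm by 187 mm) begins 45 mm behind the grasp point.
Start: joints at [1.127, 0.264, 1.604, -0, 1.274, -0.037], TCP at [0.267, 0.62, 0.239] pointing down, gripper open.
Joint ranges: [-2.63, 2.63], [-0.94, 2.18], [0.31, 2.57], [-1.31, 4.45], [0, 2.66], [-2.55, 2.55]. Speed limits (rad/s): [2.57, 2.57, 3.14, 3.14, 3.14, 3.14].

## Interface

Orientations are given as a rotation vector (axis times angle).
In Python, from cell import manip, inverse_kinematics, cams, order gives the robot as it stands. Calls block until the motion is done:
- manip.move_pose(position, orientation): joint-space move of the TCP to a pose.
- manip.move_linear(position, rate=0.15, rot=None): straight line of the TCP; rot=None keeps the orientation; rate is the mean speed in m/s.
- manip.set_joints(angles): joint-space move.
- manip.set_gripper(opening, force=None): finger opening in m; force is the grip in N (None keeps the last); returns when the fingers have stopped.
- manip.dwell(seconds).
- inverse_kinematics(position, orientation): joint angles nearest the present ones, or None.
- manip.state(): the state.
- cams.capture(name): name is "scene" or "top"; returns a dict with "image" (400x640x3 uint8, blue, green, red), "z_map" (400x640 float32, m along the optical axis (not along the pixel's ray), 0 where there is no reading), "intrinsics" (3x3 intrinsics, pixels), "position" and "orientation" of the camera in the world. Camera axes: x right, y down, z forward; pixel columns grow to the right and rows downward; lengths in m; the calibration is good to about 2 mm. A picture is of the moment at which its call begins.
A pose or a line that the arm cannot do raises manip.IKError and nothing moves.
- order.close_job(): hands the job in; it is judged then, once.
The state is a dict: "clock": time; "joint_pos": joint angles; "joint_velocities": joint speeds; "tau": joint torques, N m; "tool_pos": TCP position; "tcp_rot": TCP orientation; "contact_force": force on the tool from outside, world axes, zero at the start; "moment": the same for the moment, N m; "gripper_width": finger opening in m; "grasp_force": force on a finger pad.
Only numpy, scipy, OpenCV 4.12 (cv2) and the standard library are available. Lean on these libraries where they do the work, as an engineer would, in place of code of your own. Each camera call takes 0.05 s, during which the arm holds its last target. There are 200 camera calls.

## Working session

There is one attempt and no reset: what is moved stays moved. The work goes in short steps, each a Python script; the robot and the scene stay as the last script left them, time stands still between calls to the robot, and variables do not carry over. Pictures are saved under pics/ and viewed, at most 10 in all, crops included, and the job is handed in when it is done.

```bash
ls; mkdir -p pics; python3 - <<'E'
from cell import manip,cams
import cv2,numpy as np
for n in("scene","top"):
    c=cams.capture(n); cv2.imwrite(f"pics/{n}0.png",c["image"]); np.savez(f"pics/{n}0.npz",**c)
    print(n,c["intrinsics"].tolist(),c["position"],c["orientation"])
print(manip.state())
E
```

```text
pics
scene [[371.10445404632213, 0.0, 319.79202737020626], [0.0, 371.10445404632213, 193.27555651565737], [0.0, 0.0, 1.0]] [0.9235944 0.5166698 0.6873164] [-1.08102634 -2.37410252  1.03713125]
top [[409.610103264632, 0.0, 314.8853614201817], [0.0, 409.610103264632, 193.21272677693773], [0.0, 0.0, 1.0]] [0.27104711 0.12815093 1.07204851] [-2.14133475  2.13787325 -0.24077562]
{'clock': 0.1, 'joint_pos': array([ 1.12712880e+00,  2.64685335e-01,  1.60521938e+00, -1.87459472e-05,
        1.27373972e+00, -3.69054475e-02]), 'joint_velocities': array([ 2.39033419e-05, -2.38462309e-03, -1.59829840e-03,  4.69766798e-04,
        4.93656909e-04,  5.57842945e-04]), 'tau': array([ 1.24621874e-03, -5.03615963e+01, -3.58072007e+01,  7.28550553e-02,
        2.31818715e-02, -1.02396339e-04]), 'tool_pos': array([0.26678755, 0.61933378, 0.23751722]), 'tcp_rot': array([-0.63444075, -3.07638117,  0.00313656]), 'contact_force': array([-0.40145362,  0.43677114, -0.36727276]), 'moment': array([-0.03235429, -0.00099415,  0.02289501]), 'grasp_force': 0.0, 'gripper_width': 0.08817554771815587}
```

View pics/scene0.png

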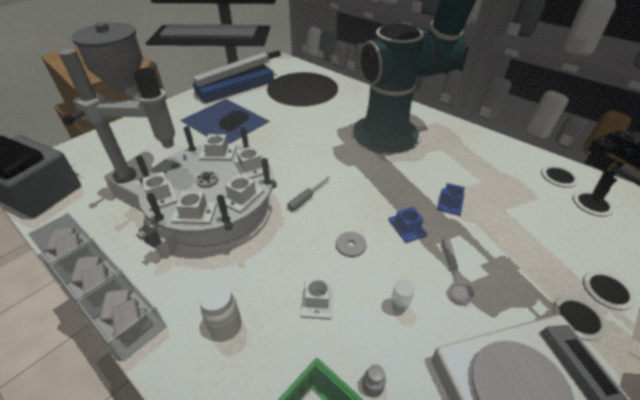

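View pics/top0.png

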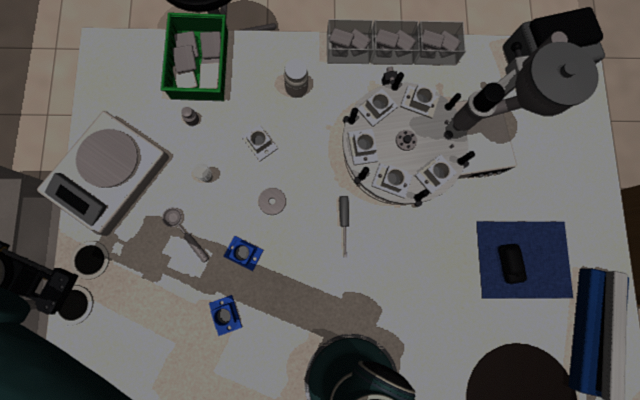

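The scene view shows the white loose nest at (317,297) and the dial at (207,185). In the top view the nest is at (260,142), the dial hub at (406,140) and the filling head at (487,97). The front peg should be the one at about (419,197). Next I'll measure using the depth maps.

```bash
cat > h.py <<'E'
import numpy as np,cv2
from scipy.spatial.transform import Rotation as R
def cloud(c):
    z=c["z_map"];K=c["intrinsics"];v,u=np.mgrid[:400,:640]
    p=np.stack([(u-K[0,2])/K[0,0]*z,(v-K[1,2])/K[1,1]*z,z],-1)
    P=p@R.from_rotvec(c["orientation"]).as_matrix().T+c["position"]; P[z==0]=np.nan; return P
def ray(c,uv,h):
    uv=np.atleast_2d(np.float64(uv));K=c["intrinsics"]
    d=np.c_[(uv-[K[0,2],K[1,2]])/[K[0,0],K[1,1]],np.ones(len(uv))]@R.from_rotvec(c["orientation"]).as_matrix().T
    return (c["position"]+d*((h-c["position"][2])/d[:,2])[:,None])[:,:2]
E
python3 - <<'E'
from h import *
for n in("top","scene"):
    c=dict(np.load(f"pics/{n}0.npz"));P=cloud(c);im=c["image"];H=P[...,2]
    print(n,"bench",np.nanmedian(H[np.abs(H)<.03]), np.nanstd(H[np.abs(H)<.01]))
    box=(slice(60,215),slice(335,475)) if n=="top" else (slice(120,245),slice(130,285))
    m=np.zeros(H.shape,np.uint8);m[box]=((H[box]>.155)&(H[box]<.18)&(im[box].max(-1)<70))
    k,l,s,ce=cv2.connectedComponentsWithStats(m)
    for i in range(1,k):
        if s[i,4]>4: print("peg",ce[i].round(1),s[i,4],np.nanmedian(P[l==i],0).round(4),"ray",ray(c,ce[i],.165).round(4))
    box=(slice(115,170),slice(235,285)) if n=="top" else (slice(265,330),slice(290,345))
    for nm,a,b,h in(("plate",.003,.02,.008),("sock",.035,.055,.045)):
        m=np.zeros(H.shape,np.uint8);m[box]=(H[box]>a)&(H[box]<b)
        q=np.argwhere(m)[:,::-1]; X=ray(c,q,h)
        r=cv2.minAreaRect(np.float32(X*1000)); print(nm,len(q),r,np.nanmedian(P[m>0],0).round(4))
    # hub
    m=(H>.115)&(H<.13); m2=np.zeros_like(m); 
    b=(slice(125,155),slice(390,425)) if n=="top" else (slice(168,192),slice(192,220))
    m2[b]=m[b]; q=np.argwhere(m2)[:,::-1]; print("hub",len(q),ray(c,q.mean(0),.122))
    x0,y0,x1,y1=(230,60,530,220) if n=="top" else (110,90,350,340)
    cv2.imwrite(f"pics/{n}_c.png",cv2.convertScaleAbs(cv2.resize(im[y0:y1,x0:x1],None,fx=2.5 if n=="top" else 2.3,fy=2.5 if n=="top" else 2.3,interpolation=cv2.INTER_CUBIC),alpha=1.5))
E
```

```text
top bench 0.0011200849937540447 0.002365448265140769
peg [399.6  76.1] 49 [ 0.7288 -0.1098  0.1693] ray [[ 0.7309 -0.11  ]]
peg [456.3  97.2] 48 [ 0.6772 -0.244   0.1691] ray [[ 0.6787 -0.2448]]
peg [354.  111.4] 45 [0.6377 0.0026 0.1694] ray [[0.6395 0.0017]]
peg [454.6 127.7] 19 [ 0.5982 -0.2308  0.1726] ray [[ 0.602  -0.2357]]
peg [470.  154.5] 51 [ 0.536  -0.2663  0.1692] ray [[ 0.5367 -0.2677]]
peg [365.  170.3] 44 [ 0.4961 -0.02    0.1702] ray [[ 0.4972 -0.0206]]
peg [424.4 192.6] 47 [ 0.4449 -0.1546  0.1693] ray [[ 0.4458 -0.1554]]
plate 699 ((613.4706420898438, 238.15853881835938), (152.12451171875, 132.95770263671875), 0.6967856287956238) [0.6072 0.2362 0.007 ]
sock 185 ((610.6763305664062, 238.81492614746094), (49.710105895996094, 46.60350799560547), 36.8306884765625) [0.6113 0.2388 0.045 ]
hub 81 [[ 0.58726363 -0.13286409]]
scene bench 0.0011965563828836845 0.0018996475156951912
peg [187.  130.6] 25 [ 0.5412 -0.2618  0.1647] ray [[ 0.542  -0.2604]]
peg [243.2 131.4] 38 [ 0.4506 -0.1507  0.1651] ray [[ 0.4508 -0.1506]]
peg [170.2 143.2] 5 [ 0.6079 -0.228   0.1767] ray [[ 0.6008 -0.2441]]
peg [139.6 159.8] 41 [ 0.6839 -0.24    0.1642] ray [[ 0.6836 -0.2395]]
peg [264.1 162.9] 29 [ 0.5038 -0.0161  0.1648] ray [[ 0.5038 -0.0155]]
peg [151.1 198. ] 56 [ 0.7344 -0.1038  0.1654] ray [[ 0.7345 -0.104 ]]
peg [220.6 199.9] 41 [0.6451 0.0081 0.1658] ray [[0.6448 0.0076]]
plate 713 ((606.431396484375, 231.5447540283203), (144.42440795898438, 115.08919525146484), 41.051231384277344) [0.6257 0.2479 0.0088]
sock 334 ((615.8662719726562, 242.05429077148438), (53.87942123413086, 46.097660064697266), 36.92509460449219) [0.6156 0.2413 0.0447]
hub 68 [[ 0.59435116 -0.12807452]]
```

View pics/top_c.png

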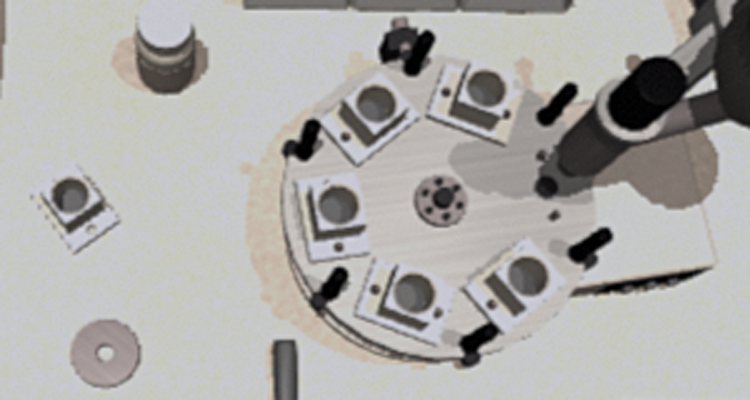

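View pics/scene_c.png

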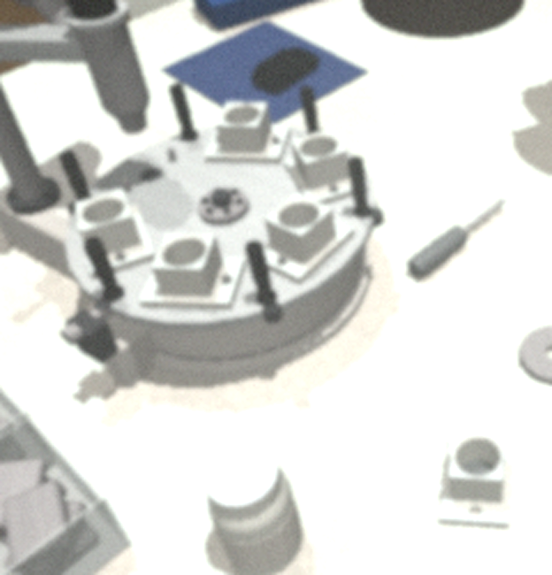

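The crops show five fixed nests, the bare station beneath the nozzle (pins near (540,155) and (553,215) in the top crop), and the loose nest with its long axis at about 37° in world. The six peg positions put the dial centre near (0.591,-0.130) and the filler yaw near 9°. The front peg is at about (0.448,-0.153). I'll push that peg first.

```bash
cat >> h.py <<'E'
def rot(a): # tool down, closing line y at world angle a
    c,s=np.cos(a),np.sin(a); return R.from_matrix(np.array([[-s,c,0],[c,s,0],[0,0,-1.]])).as_rotvec()
def pegs(c,pr=None):
    P=cloud(c);H=P[...,2];m=((H>.155)&(H<.18)&(c["image"].max(-1)<70)&(np.abs(np.hypot(P[...,0]-.591,P[...,1]+.13)-.145)<.022)).astype(np.uint8)
    k,l,s,ce=cv2.connectedComponentsWithStats(m)
    return np.array([np.nanmedian(P[l==i],0) for i in range(1,k) if s[i,4]>15])
E
python3 - <<'E'
from h import *
from cell import manip,cams,inverse_kinematics as ik
C=np.array([.5908,-.130]);r=.145;a0=np.arctan2(-.023,-.1425)%(2*np.pi)
def pt(a,z): return np.r_[C+r*np.array([np.cos(a),np.sin(a)]),z]
# choose tool-y option
for b in (0,np.pi): print(b,ik(pt(a0+.2,.25),rot(a0+b)))
b=min((0,np.pi),key=lambda b:abs(ik(pt(a0+.2,.25),rot(a0+b))[5]))
manip.set_gripper(0.0)
manip.move_pose(pt(a0+.2,.24),rot(a0+b))
manip.move_linear(pt(a0+.2,.150),rate=.15)
print(manip.state()["contact_force"])
for f in (.0,-.2,-.4,-.56):   # finger angle relative to peg start; contact lead ~.13
    manip.move_linear(pt(a0+f,.150),rate=.07,rot=rot(a0+b+f)); s=manip.state(); print(f,s["clock"],s["contact_force"].round(1))
E
python3 - <<'E'
from h import *
from cell import manip,cams
c=cams.capture("top");cv2.imwrite("pics/t1.png",c["image"]);p=pegs(c)
d=p[:,:2]-p[:,:2].mean(0) if len(p)==6 else p[:,:2]-[.588,-.133]
print(p.round(4),np.degrees(np.arctan2(d[:,1],d[:,0])).round(1)%60)
E
```

```text
0 [-4.29554122e-01 -9.89694657e-02  1.97413425e+00 -4.44089210e-16
  1.26642787e+00  2.55201509e+00]
3.141592653589793 [-4.29554122e-01 -9.89694657e-02  1.97413425e+00 -4.44089210e-16
  1.26642787e+00 -5.89577559e-01]
[ 0.62158997  0.6353276  -0.27608107]
0.0 5.6083 [ 0.3 -2.9  1. ]
-0.2 6.175 [ 0.3 -2.3  3.2]
-0.4 6.7417 [ 0.5  0.5 -0.5]
-0.56 7.225 [ 0.3 -0.4  0.5]
[[ 0.7291 -0.1084  0.1694]
 [ 0.6781 -0.2427  0.1702]
 [ 0.6376  0.0026  0.1689]
 [ 0.4958 -0.0203  0.1693]
 [ 0.4441 -0.1545  0.1693]] [9.9 9.4 9.9 9.3 8.5]
```

View pics/t1.png

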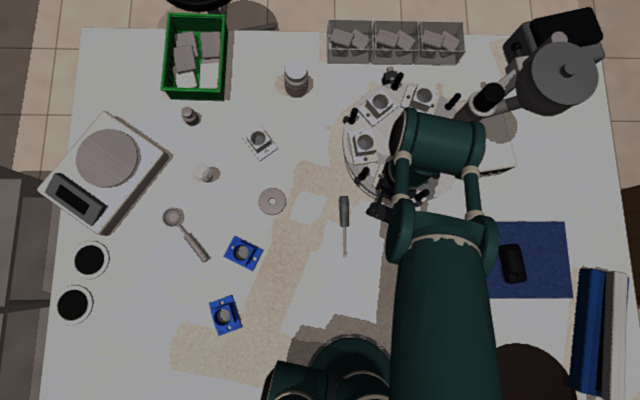

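The top view shows the arm over the dial, with the near stations hidden behind it. I can't yet tell whether the dial stepped, so I'll raise the arm slightly and use the scene camera.

```bash
python3 - <<'E'
from h import *
from cell import manip,cams
s=manip.state();print(s["tool_pos"],s["clock"])
p=s["tool_pos"].copy();p[2]=.22;manip.move_linear(p)
c=cams.capture("scene");p=pegs(c);print(p.round(4))
cv2.imwrite("pics/s1.png",cv2.convertScaleAbs(cv2.resize(c["image"][20:280,90:350],None,fx=2.2,fy=2.2,interpolation=cv2.INTER_CUBIC),alpha=1.3))
E
```

```text
[ 0.45698965 -0.07383839  0.14982139] 7.275
[[ 0.5395 -0.2619  0.1644]
 [ 0.4507 -0.1498  0.1665]
 [ 0.6825 -0.2404  0.164 ]
 [ 0.5033 -0.0149  0.1645]
 [ 0.7341 -0.1058  0.1662]
 [ 0.6463  0.0074  0.1651]]
```

View pics/s1.png

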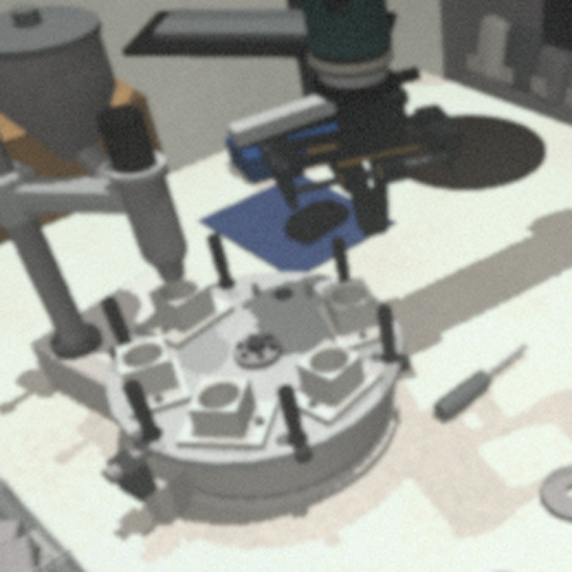

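The scene crop confirms the step. The bare station with its pins is now out in the open at about (280,290), and a nest stands under the head. Next I'll centre the loose nest with gentle squeezes along both axes, so its pose is known to the robot, then take clear views.

```bash
python3 - <<'E'
from h import *
from cell import manip,cams
import json
N=np.array([.613,.2404]);a=np.radians(36.85)
s0=manip.state();q=s0["tool_pos"].copy()
manip.set_gripper(.085,3)
manip.move_pose(np.r_[N,.16],rot(a))
out=[]
for k,ang in enumerate((a,a+np.pi/2)):
    if k: manip.move_linear(np.r_[N,.075],rate=.25); manip.move_pose(np.r_[N,.075],rot(ang))
    manip.move_linear(np.r_[N,.018],rate=.12)
    f=manip.state()["contact_force"]
    manip.set_gripper(.03,4);s=manip.state()
    print(s["clock"],s["tool_pos"],s["gripper_width"],s["grasp_force"],(s["contact_force"]-f).round(1))
    manip.set_gripper(.085)
manip.move_linear(np.r_[N,.12],rate=.25)
manip.set_joints([1.127,.264,1.604,0,1.274,-.037])
for n in("scene","top"):
    cs=[cams.capture(n) for _ in range(3)];c=cs[0];c["all_z"]=np.array([x["z_map"] for x in cs]);c["all_im"]=np.array([x["image"] for x in cs])
    np.savez(f"pics/{n}2.npz",**c)
print(manip.state()["clock"])
E
cat > m.py <<'E'
from h import *
def socks(c,nm):
    res=[]
    for j in range(3):
        c["z_map"]=c["all_z"][j];P=cloud(c);H=P[...,2];r=np.hypot(P[...,0]-.591,P[...,1]+.13);rn=np.hypot(P[...,0]-.613,P[...,1]-.24)
        for base,sel in((0.,rn<.06),(.1,(r<.16)&(r>.06))):
            m=(sel&(abs(H-base-.045)<.008)&(c["all_im"][j].max(-1)>60)).astype(np.uint8)
            m=cv2.morphologyEx(m,cv2.MORPH_OPEN,np.ones((2,2),np.uint8))
            k,l,s,ce=cv2.connectedComponentsWithStats(m)
            for i in range(1,k):
                if s[i,4]<100: continue
                X=ray(c,np.argwhere(l==i)[:,::-1],base+.045);rr=cv2.minAreaRect(np.float32(X*1000))
                res.append((base,*np.round(rr[0],1),*np.round(rr[1],1),round(rr[2],1)))
    return sorted(res)
for n in("top","scene"):
    print(n); [print(*r) for r in socks(dict(np.load(f"pics/{n}2.npz")),n)]
    print(pegs(dict(np.load(f"pics/{n}2.npz"))).round(4).tolist())
E
python3 m.py
```

```text
12.5667 [0.61284067 0.24029767 0.0180309 ] 0.04602828422994744 3.999787887369166 [-1.8 -0.5  0.2]
16.35 [0.61313863 0.24041022 0.0182642 ] 0.04593718443275693 3.9999574949615635 [ 0.6 -0.   0.1]
19.8333
top
0.0 609.4 237.5 47.8 46.2 36.5
0.0 609.4 237.5 47.8 46.2 36.5
0.0 609.5 237.6 47.5 46.2 36.5
0.1 484.6 -95.4 46.4 46.6 69.1
0.1 484.6 -95.3 46.6 46.9 68.1
0.1 484.7 -95.2 46.7 46.8 68.7
0.1 570.4 -27.2 46.6 46.2 9.0
0.1 570.4 -27.2 46.6 46.4 9.0
0.1 602.9 -244.4 46.4 45.8 7.8
0.1 603.0 -244.9 46.4 46.8 7.8
0.1 603.0 -244.9 46.4 46.8 7.8
0.1 672.7 -67.5 47.0 46.4 38.1
0.1 672.7 -67.5 47.0 46.4 38.1
0.1 689.4 -175.7 46.7 47.1 68.2
0.1 689.5 -176.1 47.0 46.9 70.1
0.1 689.5 -176.0 46.9 46.9 69.6
[[0.7283, -0.1101, 0.1695], [0.6756, -0.2441, 0.1691], [0.6391, 0.0022, 0.1686], [0.534, -0.2656, 0.1699], [0.4968, -0.0197, 0.1695], [0.4438, -0.1523, 0.1698]]
scene
0.0 615.9 245.0 50.6 45.9 36.8
0.0 616.0 245.1 50.9 45.9 36.8
0.0 616.1 245.2 51.1 45.9 36.8
0.1 491.6 -84.5 57.5 48.3 65.9
0.1 492.1 -84.5 56.7 48.5 68.5
0.1 492.5 -83.9 58.1 48.8 68.5
0.1 576.9 -16.4 51.7 53.7 7.8
0.1 577.0 -16.7 51.7 53.0 7.8
0.1 577.1 -16.8 51.8 52.6 8.2
0.1 609.9 -231.6 52.0 56.5 10.4
0.1 610.0 -231.3 52.7 57.0 8.6
0.1 610.6 -231.4 52.7 56.6 9.9
0.1 678.9 -56.8 51.4 51.1 41.1
0.1 678.9 -56.8 51.4 51.1 41.1
0.1 678.9 -56.8 51.4 51.1 41.1
0.1 695.2 -164.5 56.7 45.7 68.6
0.1 695.4 -163.9 58.0 45.7 68.6
0.1 695.4 -163.9 58.0 45.7 68.6
[[0.5393, -0.2621, 0.1646], [0.4503, -0.15, 0.1654], [0.6819, -0.241, 0.1649], [0.5049, -0.0144, 0.1646], [0.7345, -0.1061, 0.1658], [0.6461, 0.0077, 0.165]]
```

```bash
cat > fit.py <<'E'
from scipy.optimize import least_squares
from h import *
top=np.array([[484.6,-95.3],[570.4,-27.2],[603,-244.8],[672.7,-67.5],[689.5,-176]])/1e3
k=np.array([-1,-2,1,-3,2])*np.pi/3   # station angle relative to bare station (ccw+)
def f(x): return (x[:2]+x[3]*np.c_[np.cos(x[2]+k),np.sin(x[2]+k)]-top).ravel()
s=least_squares(f,[.587,-.132,np.radians(219),.11]).x
off=np.array([.6131,.2404])-[.6094,.2375]
C=s[:2]+off;th=s[2];B=C+.11*np.array([np.cos(th),np.sin(th)])
if __name__=="__main__":
    print(s,np.degrees(th),C,B); print((f(s)*1000).round(1))
    for n in("top","scene"):
        p=pegs(dict(np.load(f"pics/{n}2.npz")))[:,:2];m=p.mean(0);d=p-m;an=np.degrees(np.arctan2(d[:,1],d[:,0]))
        print(n,m,np.hypot(*d.T).round(4),(an%60).round(2))
E
python3 fit.py
```

```text
[ 0.58682561 -0.13585963  3.8137821   0.11000171] 218.51361836646086 [ 0.59052561 -0.13295963] [ 0.50445499 -0.2014567 ]
[-0.1 -0.3  0.1  0.1  0.1  0.2  0.2  0.1 -0.3 -0.2]
top [ 0.58627646 -0.13158433] [0.1437 0.1437 0.1439 0.1438 0.1433 0.144 ] [8.6  8.45 8.45 8.69 8.65 8.26]
scene [ 0.59282314 -0.12763521] [0.1447 0.1443 0.1442 0.1434 0.1433 0.1455] [8.28 8.9  8.15 7.83 8.66 8.5 ]
```

```bash
python3 - <<'E'
from fit import *
from cell import manip,cams,inverse_kinematics as ik
N=np.array([.6131,.2404]);a=np.radians(126.85)
manip.move_pose(np.r_[N,.12],rot(a)); manip.move_linear(np.r_[N,.018],rate=.12)
manip.set_gripper(.03,15); s=manip.state(); print(s["clock"],s["gripper_width"],s["tool_pos"])
manip.move_linear(np.r_[N,.26],rate=.25)
ya=th-np.pi
manip.move_pose(np.r_[B,.22],rot(ya)); manip.move_linear(np.r_[B,.142],rate=.12)
manip.dwell(.3); s=manip.state(); print(s["clock"],s["joint_pos"].round(2),s["tool_pos"],s["contact_force"],s["gripper_width"])
for n in("scene","top"):
    c=cams.capture(n);np.savez(f"pics/{n}3.npz",**c)
    x,y,w=(150,110,130) if n=="scene" else (390,130,100)
    cv2.imwrite(f"pics/{n}3.png",cv2.convertScaleAbs(cv2.resize(c["image"][y:y+w,x:x+w],(580,580),interpolation=cv2.INTER_CUBIC),alpha=1.5))
E
```

```text
23.4083 0.04587171918419041 [0.61315249 0.24041797 0.01817031]
27.3 [-0.43  0.1   1.99 -0.    1.06 -1.1 ] [ 0.50497159 -0.20171062  0.14283753] [ 0.24741812  0.16837022 -1.33468483] 0.045811297276483476
```

View pics/scene3.png

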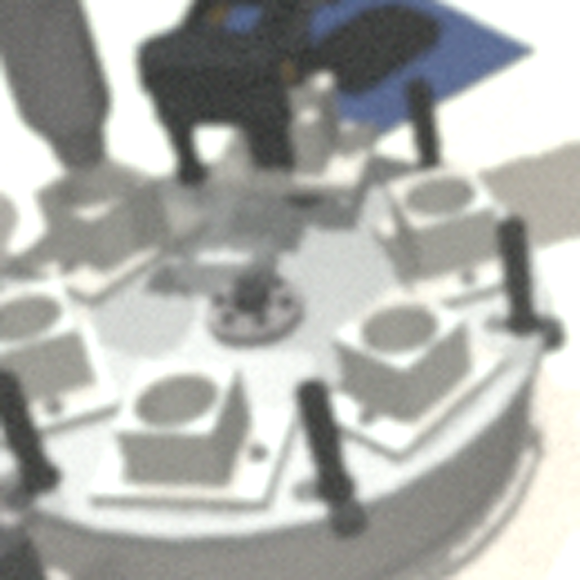

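The crop shows the held nest above the bare station, roughly at (280,170), and clear of its neighbours. I'll lower it in small steps with force monitoring.

```bash
cat > low.py <<'E'
from fit import *
from cell import manip
def lower(xy,z0,z1=.118,step=.002,lim=5,f0=None):
    if f0 is None: f0=manip.state()["contact_force"]
    z=z0
    while z>z1+1e-6:
        z=max(z-step,z1);manip.move_linear(np.r_[xy,z],rate=.02);s=manip.state();f=s["contact_force"]-f0
        print(round(z,4),s["tool_pos"].round(4),f.round(1),round(s["clock"],2),s["moment"].round(2))
        if np.abs(f).max()>lim: return False
    return True
E
python3 - <<'E'
from low import *
s=manip.state();print(s["contact_force"],s["moment"])
print(lower(B,.142,z1=.124))
E
```

```text
[ 0.00422687 -0.05540409 -0.83955267] [-0.06284079  0.07713277 -0.04000721]
0.14 [ 0.5043 -0.2014  0.1397] [ 0.1  0.1 -0.4] 27.65 [-0.03  0.02 -0.  ]
0.138 [ 0.5043 -0.2014  0.1377] [ 0.1 -0.2 -0.4] 27.9 [-0.06  0.   -0.02]
0.136 [ 0.5043 -0.2014  0.1358] [-0.5 -0.2 -0.3] 28.15 [-0.04  0.01  0.01]
0.134 [ 0.5043 -0.2014  0.1338] [-0.3  1.1 -0.3] 28.4 [-0.08  0.01 -0.01]
0.132 [ 0.5043 -0.2014  0.1318] [-0.3  0.4 -0.3] 28.65 [-0.07 -0.04 -0.04]
0.13 [ 0.5044 -0.2016  0.1299] [ 0.9 -1.  -0.2] 28.9 [-0.13  0.09  0.01]
0.128 [ 0.504  -0.2018  0.1278] [-2.9 -2.3  0.1] 29.15 [-0.51  0.44  0.01]
0.126 [ 0.504  -0.2018  0.1258] [-4.2 -3.8  1.5] 29.4 [-0.71  0.67  0.01]
0.124 [ 0.504  -0.2018  0.1239] [-3.9 -3.7  1.8] 29.65 [-0.71  0.76  0.01]
True
```

The pins are inside the holes. The side force points radially outward, so I'll shift 0.5 mm that way and carry on down.

```bash
python3 - <<'E'
from low import *
f0=np.array([0,0,-.9]); B2=B+np.array([-.0004,-.00035])
ok=lower(B2,.124,z1=.116,step=.002,lim=6,f0=f0); print(ok)
s=manip.state();print(s["contact_force"],s["gripper_width"])
E
```

```text
0.122 [ 0.5038 -0.2018  0.1218] [-2.5 -2.5  1.7] 29.9 [-0.56  0.56 -0.02]
0.12 [ 0.5039 -0.2018  0.1198] [-3.6 -3.3  0.8] 30.15 [-0.62  0.59  0.02]
0.118 [ 0.504  -0.202   0.1181] [-4.1 -3.7  2.3] 30.4 [-0.6   0.68  0.03]
0.116 [ 0.5045 -0.2026  0.118 ] [-6.9 -3.2 12. ] 30.65 [-0.66  1.31  0.27]
False
[-6.87574023 -3.22286848 11.13321404] 0.046053930752532474
```

The nest is seated: z stops at 0.118 and the vertical force rises. I'll relieve the force, release, retreat and check.

```bash
python3 - <<'E'
from low import *
from cell import cams
p=np.array([.5039,-.202,.1182]);manip.move_linear(p,rate=.02);print(manip.state()["contact_force"])
manip.set_gripper(.07,10);manip.move_linear(p+[0,0,.1],rate=.1)
manip.set_joints([1.127,.264,1.604,0,1.274,-.037])
for n in("scene","top"):
    cs=[cams.capture(n) for _ in range(3)];c=cs[0]
    if n=="top":
        c["all_z"]=np.array([x["z_map"] for x in cs]);c["all_im"]=np.array([x["image"] for x in cs])
        import io,contextlib
        P=cloud(c);H=P[...,2]
        C0=C-off
        for i in range(6):
            a=th+i*np.pi/3;q=C0+.11*np.array([np.cos(a),np.sin(a)])
            m=(np.hypot(P[...,0]-q[0],P[...,1]-q[1])<.036)&(abs(H-.145)<.01)
            X=ray(c,np.argwhere(m)[:,::-1],.145);rr=cv2.minAreaRect(np.float32(X*1000))
            print(i,m.sum(),np.nanmedian(H[m]).round(4),rr,(np.array(rr[0])-q*1000).round(1))
        cv2.imwrite("pics/t4.png",cv2.convertScaleAbs(cv2.resize(c["image"][60:220,310:530],None,fx=3,fy=3,interpolation=cv2.INTER_CUBIC),alpha=1.5))
print(manip.state()["clock"])
E
```

```text
[-3.74459478 -3.16738422  2.17933895]
0 236 0.1452 ((502.9006042480469, -200.29385375976562), (45.82795333862305, 50.76579284667969), 38.84250259399414) [2.1 4.1]
1 179 0.1448 ((604.134033203125, -240.40232849121094), (49.28211975097656, 51.52168655395508), 8.027273178100586) [1.  4.2]
2 235 0.145 ((689.7625732421875, -172.02212524414062), (47.379241943359375, 52.248661041259766), 68.70417022705078) [0.6 4.1]
3 237 0.1449 ((673.1700439453125, -63.78610610961914), (48.156551361083984, 50.904449462890625), 39.53116989135742) [0.3 3.6]
4 226 0.1451 ((571.1889038085938, -24.244592666625977), (49.463951110839844, 48.00113296508789), 8.554072380065918) [0.6 2.8]
5 233 0.1451 ((486.2017517089844, -92.72453308105469), (47.34914016723633, 48.506011962890625), 68.71305084228516) [1.7 2.8]
35.8917
```

View pics/t4.png

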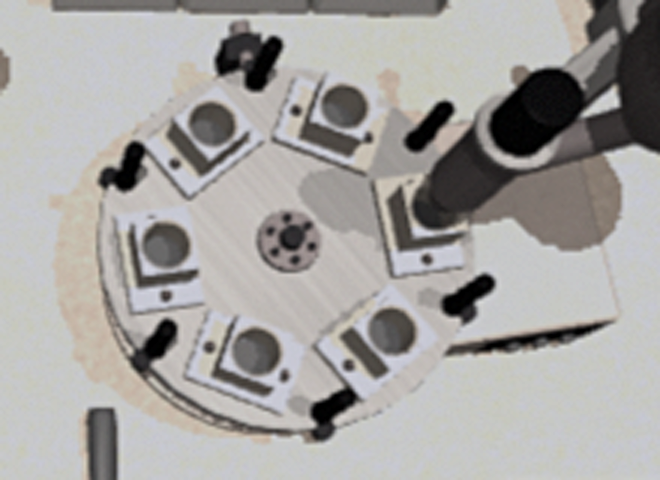

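The picture shows all six nests on the dial. The newly placed one at (380,345) sits level with the rest (top at 0.145), and nothing else has moved. I'll hand the job in.

```bash
python3 -c "
from cell import order
print(order.close_job())"
```

```text
the job is handed in; nothing more can be done
None
```

The dial was pushed one station clockwise and settled in its detent, the loose nest was lowered flush over the two pins and released, and the job was handed in at about 36 s.

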